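Load a kiln shelf around its props

TASK

Load the kiln shelf, one thing at a time in this order: stand the bottle directly behind the tall prop (on the side away from the robot, square to the shelf's edges) with about 35 mm clear between them, stand the open jar midway between the two props and in line with them, put the knobbed lid on the jar so that it is seated all round, and last set the cone pack upright on the middle of the top of the short prop. Everything stays upright; do not shift the two props, and leave the brush and the glaze pot where they are.

Things in the scene. Friction and masses are not known exactly. Their poses are not given: they have to be found in the camera images.
- shelf: Kiln shelf: fixed flat grey-tan slab 260 (x) x 300 (y) x 15 mm high lying on the table; origin at the centre of its underside, its top is 15 mm above. Its x axis points away from the robot (at most 12 degrees off the robot's x): 'behind' means along its +x. It lies to the left or the right of the robot's centre line.
- board: Ware board: fixed wooden board 260 x 300 x 15 mm, beside the shelf on the other side of the robot's centre line; origin at the centre of its underside. The bottle, jar, lid and cone pack start standing upright on it, in any order, one in each quarter.
- prop_tall_c (a point): Tall kiln prop: loose cream square post 38 x 38 x 90 mm high standing on the shelf, 0.3 kg. Point at its centre, 45 mm above its foot; its x and y axes are parallel to the shelf's at the start. The two props stand side by side along the shelf's y, centres 180 mm apart; which is left varies.
- prop_short_c (a point): Short kiln prop: as the tall one but 38 x 38 x 50 mm high, 0.2 kg; point at its centre, 25 mm above its foot. Flat top.
- bottle_c (a point): Unglazed clay bottle, 90 mm tall, about 0.18 kg: straight round body 52 mm in diameter up to 60 mm, then a shoulder and a neck 22 mm in diameter (73 to 90 mm; lip 26 mm). Point on its axis, 45 mm above its foot.
- jar_c (a point): Unglazed clay jar, open at the top: straight round wall 60 mm in outer diameter, 64 mm tall, inner diameter 50 mm, about 0.16 kg. Point on its axis, 32 mm above its foot.
- lid_c (a point): Unglazed clay lid of the jar, 36 mm tall in all, about 0.06 kg: from below a round locating flange 42 mm in diameter and 6 mm high, a disc 62 mm in diameter and 6 mm thick, a round knob 18 mm in diameter and 24 mm high. It starts standing on its flange. Point on its axis, 18 mm above its underside (6 mm above the disc). Seated, the flange is inside the jar's mouth and the disc rests on the rim, so this point is 44 mm above the jar's.
- cones_c (a point): Cone pack: clay bar 60 (its x) x 26 (its y) x 20 mm high carrying a row along its x of three slender pale cones that lean a little and reach about 52 mm above its underside; about 0.08 kg. Point at the centre of the bar, 10 mm above its underside. Grip the bar across its 26 mm.
- brush: Bystander: a glaze brush lying on the table, about 200 mm long; origin in the middle of its underside.
- pot: Bystander: white open glaze pot, about 100 mm in diameter and 90 mm tall, standing on the table beyond the shelf and board; origin at the centre of its underside.

How it is judged:
On the way, in this order (a step that is already met when the one before it is completed fails the run):
1. the bottle stands behind the tall prop, let go (x of bottle_c in the frame of prop_tall_c between 0.065 and 0.095 m and y of bottle_c in the frame of prop_tall_c between -0.015 and 0.015 m and z of bottle_c in the frame of shelf between 0.055 and 0.065 m and angle between bottle_c's own z axis and vertical below 0.12 rad and contact force between the fingers and bottle below 0.3 N), for 0.2 s.
2. the jar stands midway between the props, let go (x of bottle_c in the frame of prop_tall_c between 0.065 and 0.095 m and y of bottle_c in the frame of prop_tall_c between -0.015 and 0.015 m and z of bottle_c in the frame of shelf between 0.055 and 0.065 m and angle between each of bottle_c, jar_c's own z axis and vertical below 0.12 rad and horizontal distance between jar_c and prop_tall_c below 0.103 m and horizontal distance between jar_c and prop_short_c below 0.103 m and x of jar_c in the frame of prop_tall_c between -0.015 and 0.015 m and z of jar_c in the frame of shelf between 0.042 and 0.052 m and contact force between the fingers and jar below 0.3 N), for 0.2 s.
3. the lid is seated on the jar, let go (x of bottle_c in the frame of prop_tall_c between 0.065 and 0.095 m and y of bottle_c in the frame of prop_tall_c between -0.015 and 0.015 m and z of bottle_c in the frame of shelf between 0.055 and 0.065 m and angle between each of bottle_c, jar_c, lid_c's own z axis and vertical below 0.12 rad and horizontal distance between jar_c and prop_tall_c below 0.103 m and horizontal distance between jar_c and prop_short_c below 0.103 m and x of jar_c in the frame of prop_tall_c between -0.015 and 0.015 m and z of jar_c in the frame of shelf between 0.042 and 0.052 m and horizontal distance between lid_c and jar_c below 0.007 m and z of lid_c in the frame of jar_c between 0.041 and 0.047 m and contact force between the fingers and lid below 0.3 N), for 0.2 s.
4. the cone pack stands on the short prop, let go (x of bottle_c in the frame of prop_tall_c between 0.065 and 0.095 m and y of bottle_c in the frame of prop_tall_c between -0.015 and 0.015 m and z of bottle_c in the frame of shelf between 0.055 and 0.065 m and angle between each of bottle_c, jar_c, lid_c, cones_c's own z axis and vertical below 0.12 rad and horizontal distance between jar_c and prop_tall_c below 0.103 m and horizontal distance between jar_c and prop_short_c below 0.103 m and x of jar_c in the frame of prop_tall_c between -0.015 and 0.015 m and z of jar_c in the frame of shelf between 0.042 and 0.052 m and horizontal distance between lid_c and jar_c below 0.007 m and z of lid_c in the frame of jar_c between 0.041 and 0.047 m and horizontal distance between cones_c and prop_short_c below 0.013 m and z of cones_c in the frame of prop_short_c between 0.031 and 0.039 m and contact force between the fingers and cones below 0.3 N), for 0.2 s.
At the end, for the whole second after the job is handed in: All upright and at rest: bottle on the shelf 80+-15 mm behind the tall prop (centres), in line within 15 mm; jar on the props' line within 15 mm, at most 103 mm from either prop centre; lid seated, within 7 mm of the jar's axis and 3 mm in height; cone pack on the short prop within 13 mm (x of bottle_c in the frame of prop_tall_c between 0.065 and 0.095 m and y of bottle_c in the frame of prop_tall_c between -0.015 and 0.015 m and z of bottle_c in the frame of shelf between 0.055 and 0.065 m and angle between each of bottle_c, jar_c, lid_c, cones_c's own z axis and vertical below 0.12 rad and horizontal distance between jar_c and prop_tall_c below 0.103 m and horizontal distance between jar_c and prop_short_c below 0.103 m and x of jar_c in the frame of prop_tall_c between -0.015 and 0.015 m and z of jar_c in the frame of shelf between 0.042 and 0.052 m and horizontal distance between lid_c and jar_c below 0.007 m and z of lid_c in the frame of jar_c between 0.041 and 0.047 m and horizontal distance between cones_c and prop_short_c below 0.013 m and z of cones_c in the frame of prop_short_c between 0.031 and 0.039 m and linear speed of each of bottle, jar, lid, cones below 0.02 m/s); the robot touches nothing.
It fails at once if a prop is shifted by more than 12 mm or tipped (distance of any of prop_tall_c, prop_short_c from where it was at the start of the episode above 0.012 m or angle between any of prop_tall_c, prop_short_c's own z axis and vertical above 0.2 rad).
It fails at once if the brush or the glaze pot is moved by more than 15 mm (distance of any of brush, pot from where it was at the start of the episode above 0.015 m).
It fails at once if the bottle, jar, lid or cone pack is tipped over (angle between any of bottle_c, jar_c, lid_c, cones_c's own z axis and vertical above 0.7 rad).
It also fails if it takes over 131 s, if anything falls off the work surface, if the arm or the gripper's body presses on something with over 40 N, if the wrist force passes 120 N, or if a joint passes its speed limit or range.

ROBOT

A 6-joint arm with a two-finger parallel gripper is mounted at the origin on the work surface. World frame = base frame: x ahead of the robot, y to its left, z up, the work surface at z = 0. Lengths are in m, angles in rad, forces in N, time in s.
With the tool pointing down it reaches from about 0.4 to 0.925 m from the base axis. Payload 3.4 kg.
Tool frame: the origin (TCP) lies between the finger pads; the fingertips stand robot.tip_reach ahead of it and the grasp point (between the pads) lies 11 mm behind it (robot.tip_reach is the distance from the TCP to the fingertips, in m); z points along the fingers, y is the line along which they close (so a half turn about z gives the same grasp; the last joint's range is limited). The gripper opens to 85 mm and grips with 20 to 120 N. Pads are 22 mm wide; open, the fingers measure 114 mm over their backs; the gripper's body (76 mm by 85 mm) begins 54 mm behind the grasp point. The pads swing forward as they close: fully open they stand 13 mm farther back than shut.
Start: joints at [-1.21, 0.307, 1.506, -0, 1.328, -0.073], TCP at [0.242, -0.522, 0.239] pointing down, gripper open.
Joint ranges: [-3.12, 3.12], [-1.05, 2.28], [0.14, 2.33], [-1.42, 4.57], [0.1, 2.73], [-2.68, 2.68]. Speed limits (rad/s): [2.57, 2.57, 3.14, 3.14, 3.14, 3.14].

INTERFACE

Orientations are given as a rotation vector (axis times angle).
In Python, from plant import sensors, imaging, job, robot gives the robot as it stands. The module is installed in compiled form; this text tells all that it offers.
- The arm moves only by the shell command python3 -m crank 'ROWS' [FORCE]. ROWS is text: rows parted by semicolons, each of 7 numbers parted by spaces: the shift along the tool's x, y, z scaled (see below), then the turn, a rotation vector about the tool's x, y, z scaled (see below), then the closure, from -1 (fully open) to 1 (shut). A call has exactly 5 rows; each row shifts and turns the commanded pose from where the row before left it, along the tool's axes as they then stand; what a row does not reach is not made up. The controller multiplies each number of a shift by 75 mm and each number of a turn by 180 degrees. A row lasts 1/8 s, in which the tool goes at most 62.5 mm and 10.7 degrees, less where a joint would pass 70% of its speed; a pose out of reach is approached as far as the arm can. A call with a number of a shift or a turn outside -1 to 1 is refused whole. A call with a gripper value outside its range is refused whole. The fingers move at their own pace and stop on an object; FORCE is the grip in N (left out, the last holds). Time passes only in rows, so rows that do not move let the fingers close, or fill a call up. It gives the time, the measured TCP pose, the force, the opening and the grip force at its end, in the units of the state.
- sensors.sense(): the state, without advancing time (a new reading comes with each control period).
- imaging.snapshot(name): name is "side" or "top" or "wrist"; returns the picture (420x560x3 uint8, red, green, blue); there is no depth.
- imaging.camera_model(name): a dict with "fx", "fy", "cx", "cy" (pixels), "pose" (4x4, takes a point from camera to world coordinates); the wrist camera has in their place "hand_eye" (4x4, takes a point from camera to tool coordinates, whose origin is the TCP and whose axes are the flange's). Camera axes: x right, y up, looking along -z (the intrinsics and any distortion apply to the point x, -y, -z); pixel columns grow to the right and rows downward; lengths in m; the calibration is good to about 2 mm. A picture is of the moment at which its call begins: read the wrist's pose just before it. camera_model takes no time and is no camera call.
- job.hand_in(): hands the job in; it is judged then, once.
The state is a dict: "time": time; "joint_positions": joint angles; "qvel": joint speeds; "tau": joint torques, N m; "tool_pos": TCP position; "orientation": TCP orientation; "ft_force": force on the tool from outside, world axes, zero at the start; "moment": the same for the moment, N m; "gripper_width": opening from 0.0 (shut) to 1.0 (fully open); "finger_force": force on a finger pad.
Only numpy, scipy, OpenCV 4.12 (cv2) and the standard library are available. Lean on these libraries where they do the work, as an engineer would, in place of code of your own. Each camera call takes 0.05 s, during which the arm holds its last target. There are 200 camera calls.

## Working session

There is one attempt and no reset: what is moved stays moved. The work goes in short steps, Python scripts to look and compute and a shell command to move; the robot and the scene stay as the last step left them, time stands still between calls to the robot, and variables do not carry over. Pictures are saved under pics/ and viewed, at most 14 in all, crops included, and the job is handed in when it is done.

```bash
mkdir -p pics; ls; python3 - <<'E'
from plant import sensors, imaging, job, robot
import cv2,numpy as np
np.set_printoptions(precision=4,suppress=True)
print(sensors.sense(), robot.tip_reach)
for n in("top","side","wrist"):
    print(n,imaging.camera_model(n))
for n in("top","side"):
    cv2.imwrite(f"pics/{n}0.png",cv2.resize(imaging.snapshot(n)[:,:,::-1],(800,600),interpolation=cv2.INTER_CUBIC))
E
```

```text
pics
{'time': 0.0, 'joint_positions': array([-1.2105,  0.3076,  1.5076, -0.    ,  1.3284, -0.0735]), 'qvel': array([ 0.0005,  0.001 , -0.0001, -0.0008,  0.0004, -0.0002]), 'tau': array([ -0.0022, -45.756 , -25.1911,  -0.0004,   0.0135,   0.    ]), 'tool_pos': array([ 0.2415, -0.5211,  0.2384]), 'orientation': array([-3.066 , -0.6757,  0.0004]), 'ft_force': array([ 0.9467,  0.0878, -0.1206]), 'moment': array([0.0161, 0.0234, 0.0047]), 'finger_force': 0.0, 'gripper_width': 1.0008094301326014} 0.008
top {'fx': 466.6712540546819, 'fy': 466.6712540546819, 'cx': 277.8224939828464, 'cy': 212.39700516743864, 'pose': array([[-0.0215,  0.987 , -0.159 ,  0.4216],
       [-0.9995, -0.0246, -0.0178, -0.1176],
       [-0.0215,  0.1585,  0.9871,  1.181 ],
       [ 0.    ,  0.    ,  0.    ,  1.    ]])}
side {'fx': 393.2195759012259, 'fy': 393.2195759012259, 'cx': 277.0145868705249, 'cy': 203.68000944621147, 'pose': array([[-0.9067,  0.3198, -0.275 ,  0.2944],
       [-0.4217, -0.7024,  0.5735,  0.5056],
       [-0.0097,  0.6359,  0.7717,  0.9134],
       [ 0.    ,  0.    ,  0.    ,  1.    ]])}
wrist {'fx': 300.2780692731498, 'fy': 300.2780692731498, 'cx': 279.4455577038188, 'cy': 202.43944811438158, 'hand_eye': array([[ 0.0018,  0.9637,  0.2669,  0.0686],
       [ 1.    , -0.0018, -0.0001,  0.0005],
       [ 0.0004,  0.2669, -0.9637, -0.1347],
       [ 0.    ,  0.    ,  0.    ,  1.    ]])}
```

View pics/top0.png

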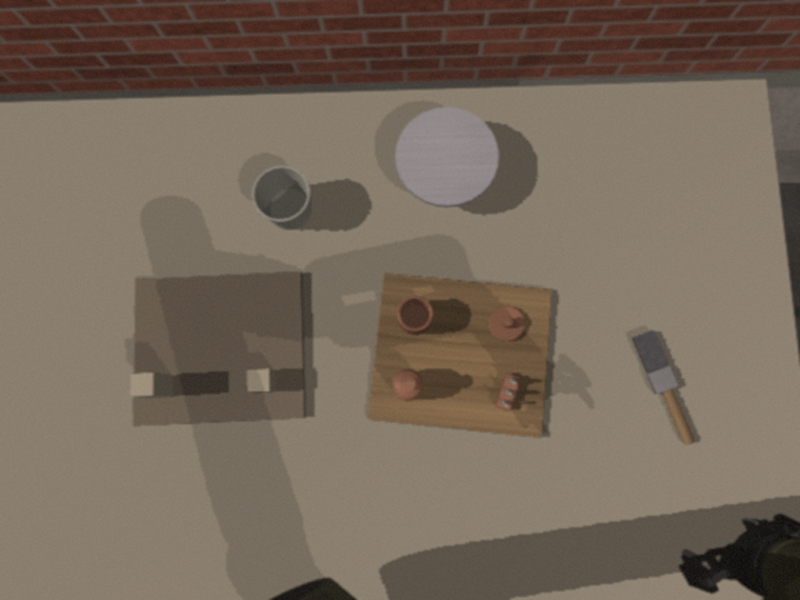

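View pics/side0.png

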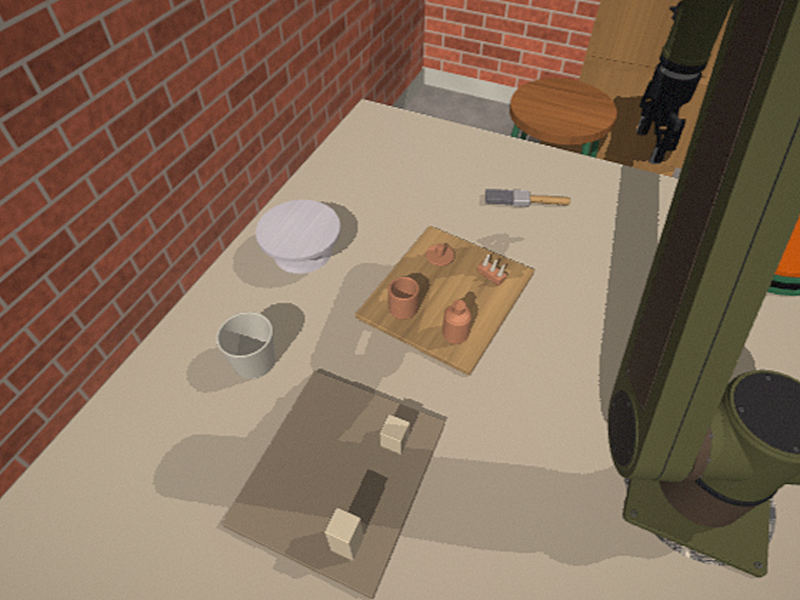

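Top view: the tall prop is at about (143,384), the short prop (259,380), bottle (405,384), jar (415,314), lid (508,323) and cone pack (508,392), all in the 800-px picture. The pot at (281,193) and brush at (663,388) lie clear. The side view agrees. Now I'll take enlarged crops.

```bash
cat > h.py <<'E'
from plant import sensors, imaging, job, robot
import cv2,numpy as np
from scipy.spatial.transform import Rotation as R
np.set_printoptions(precision=4,suppress=True)
def pose(name,s=None):
    m=imaging.camera_model(name)
    if name!="wrist": return m,m["pose"]
    s=s or sensors.sense()
    T=np.eye(4);T[:3,:3]=R.from_rotvec(s["orientation"]).as_matrix();T[:3,3]=s["tool_pos"]
    return m,T@m["hand_eye"]
def ray(name,u,v,z,s=None):
    m,P=pose(name,s)
    d=P[:3,:3]@np.array([(u-m["cx"])/m["fx"],-(v-m["cy"])/m["fy"],-1])
    return P[:3,3]+d*(z-P[2,3])/d[2]
def proj(name,p,s=None):
    m,P=pose(name,s)
    c=P[:3,:3].T@(np.array(p)-P[:3,3])
    return np.array([m["cx"]+m["fx"]*c[0]/-c[2], m["cy"]-m["fy"]*c[1]/-c[2]])
def go(xy,z=None,yaw=None):
    """rows units for the tool (pointing down) to reach xy, z, with tool y at world angle yaw (mod pi)"""
    s=sensors.sense();M=R.from_rotvec(s["orientation"]).as_matrix();p=s["tool_pos"]
    z=p[2] if z is None else z
    d=M.T@(np.array([xy[0],xy[1],z])-p)
    a=0
    if yaw is not None:
        cur=np.arctan2(M[1,1],M[0,1]); a=-((yaw-cur+np.pi/2)%np.pi-np.pi/2)
    print("at",p,"j6 %.2f"%s["joint_positions"][5],"toolz",M[:,2],"yaw y %.3f"%np.arctan2(M[1,1],M[0,1]))
    print("shift rows",d/0.075,"turn z (tool, do last) %.4f"%(a/np.pi), "t",s["time"])
def crop(name,x0,y0,w,h,k,out):
    im=imaging.snapshot(name)[y0:y0+h,x0:x0+w,::-1]
    im=cv2.convertScaleAbs(cv2.resize(im,None,fx=k,fy=k,interpolation=cv2.INTER_CUBIC),alpha=1.4)
    cv2.imwrite("pics/"+out,im)
E
python3 - <<'E'
from h import *
crop("top",252,185,140,125,4.6,"board.png")
crop("top",86,185,140,120,5,"shelf.png")
E
```

```text
(no output)
```

View pics/board.png

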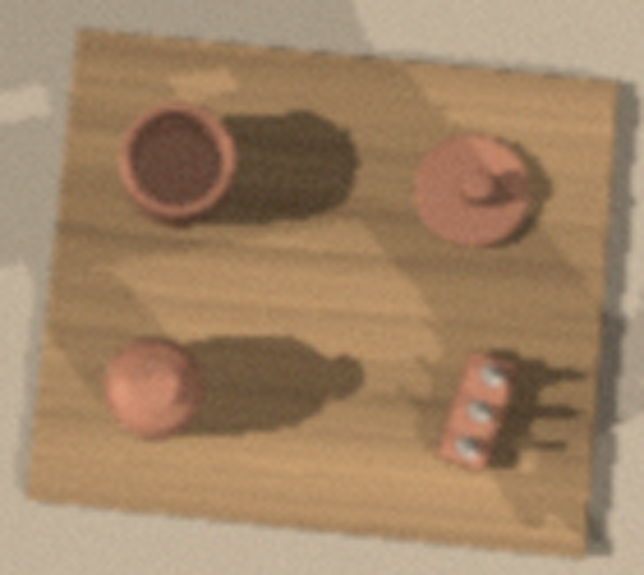

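View pics/shelf.png

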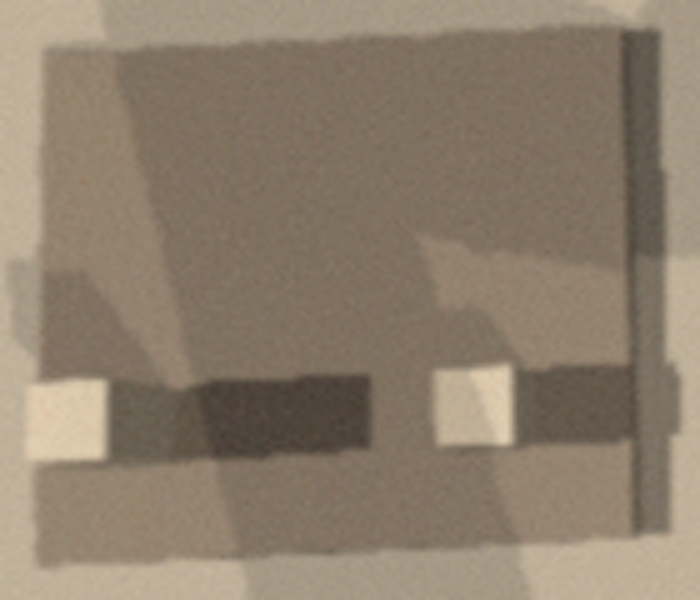

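Board crop: jar rim centre (178,163), lid disc (472,190), bottle (151,387), cone bar centre (477,410). Shelf crop: tall prop top centre (67,421), short prop top centre (475,406). Shelf corners are (45,48), (625,28), (635,535) and (40,565).

```bash
python3 - <<'E'
from h import *
b=lambda u,v,z:ray("top",252+u/4.6-.4,185+v/4.6-.4,z)
s=lambda u,v,z:ray("top",86+u/5-.4,185+v/5-.4,z)
print("jar",b(178,163,.079)," rim width",b(121,163,.079)-b(236,163,.079))
print("lid",b(472,190,.027))
print("bottle",b(151,387,.07))
print("cones",b(477,410,.035)); d=b(491,356,.035)-b(463,463,.035);print(d,np.arctan2(d[1],d[0]))
t=s(67,421,.105);h=s(475,406,.065);print("tall",t,"short",h,"d",np.hypot(*(t-h)[:2]))
d=t-h;print("shelf y dir angle-90",np.arctan2(d[1],d[0])-np.pi/2)
c=[s(45,48,.015),s(625,28,.015),s(635,535,.015),s(40,565,.015)]
for i in range(4):
    d=c[i]-c[(i+1)%4];print(c[i],np.hypot(*d[:2]),np.degrees(np.arctan2(d[1],d[0])))
E
```

```text
jar [ 0.5799 -0.1271  0.079 ]  rim width [0.0015 0.0596 0.    ]
lid [ 0.5688 -0.2858  0.027 ]
bottle [ 0.4653 -0.1103  0.07  ]
cones [ 0.4507 -0.2818  0.035 ]
[ 0.0556 -0.0174  0.    ] -0.3030676777294463
tall [0.4733 0.3177 0.105 ] short [0.478  0.1376 0.065 ] d 0.18017995115112992
shelf y dir angle-90 0.025846220627958605
[0.6685 0.3731 0.015 ] 0.2989326373238334 90.51980605113418
[0.6712 0.0742 0.015 ] 0.256027823538672 1.18958532617254
[0.4153 0.0689 0.015 ] 0.296067743432475 -88.38187754264567
[0.4069 0.3648 0.015 ] 0.2617521524437102 -178.18595452402343
```

```bash
python3 - <<'E'
from h import *
go((.4653,-.1103),.20,np.pi/2)
go((.4653,-.1103),.20,0)
E
```

```text
at [ 0.2415 -0.5214  0.2387] j6 -0.07 toolz [-0.0004  0.0012 -1.    ] yaw y -1.137
shift rows [ 5.011  -3.7187  0.5215] turn z (tool, do last) 0.1381 t 0.2
at [ 0.2415 -0.5214  0.2387] j6 -0.07 toolz [-0.0004  0.0012 -1.    ] yaw y -1.137
shift rows [ 5.011  -3.7187  0.5215] turn z (tool, do last) -0.3619 t 0.2
```

```bash
python3 -m crank '0.5 -0.37 0.05 0 0 0 -1;0.5 -0.37 0.05 0 0 0 -1;0.5 -0.37 0.05 0 0 0 -1;0.5 -0.37 0.05 0 0 0 -1;0.5 -0.37 0.05 0 0 0 -1' 40
python3 -m crank '0.5 -0.37 0.05 0 0 0 -1;0.5 -0.37 0.05 0 0 0 -1;0.5 -0.37 0.05 0 0 0 -1;0.5 -0.37 0.05 0 0 0 -1;0.5 -0.37 0.05 0 0 0 -1'
python3 -m crank '0 0 0 0 0 0.046 -1;0 0 0 0 0 0.046 -1;0 0 0 0 0 0.046 -1;0 0 0 0 0 0 -1;0 0 0 0 0 0 -1'
python3 - <<'E'
from h import *
go((.4653,-.1103),.047,np.pi/2)
s=sensors.sense()
im=imaging.snapshot("wrist")
for p in[(.4653,-.1103,.105),(.4653,-.1103,.015),(.5799,-.1271,.079)]: print(proj("wrist",p,s))
cv2.imwrite("pics/w1.png",im[:,:,::-1])
E
```

```text
time: 0.82
tool_pos: [0.354, -0.3157, 0.2204]
orientation: [3.068, 0.676, 0.0]
ft_force: [0.7, 0.8, 0.0]
gripper_width: 1.001
finger_force: 0.0
time: 1.45
tool_pos: [0.4658, -0.1109, 0.2017]
orientation: [3.068, 0.676, 0.0]
ft_force: [1.5, -1.1, -0.1]
gripper_width: 1.001
finger_force: 0.0
time: 2.08
tool_pos: [0.4652, -0.1124, 0.2018]
orientation: [-3.142, -0.004, 0.0]
ft_force: [0.0, -0.0, 0.6]
gripper_width: 1.001
finger_force: 0.0
at [ 0.4652 -0.1124  0.2018] j6 1.24 toolz [-0.0001  0.     -1.    ] yaw y -1.568
shift rows [ 0.0016 -0.0275  2.0635] turn z (tool, do last) 0.0008 t 2.075
[276.7697 207.7844]
[277.4928 184.3649]
[298.7388  58.5231]
```

View pics/w1.png

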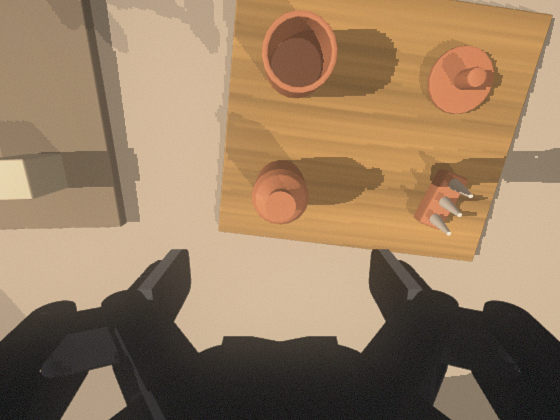

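The bottle's lip is at (281,206), against a prediction of (277,208), and the jar rim centre is at (300,54), against (299,58). The estimates hold to within a few mm.

```bash
python3 - <<'E'
from h import *
print(ray("wrist",281,205,.105),ray("wrist",300,54,.079),ray("wrist",461,80,.027))
E
python3 -m crank '0 0 0.5 0 0 0 -1;0 0 0.5 0 0 0 -1;0 0 0.5 0 0 0 -1;0 0 0.36 0 0 0 -1;0 0 0.2 0 0 0 -1'
python3 -m crank '0 0 0 0 0 0 1;0 0 0 0 0 0 1;0 0 0 0 0 0 1;0 0 0 0 0 0 1;0 0 0 0 0 0 1' 40
python3 -m crank '0 0 0 0 0 0 1;0 0 0 0 0 0 1;0 0 0 0 0 0 1;0 0 0 0 0 0 1;0 0 0 0 0 0 1' 40
```

```text
[ 0.4676 -0.1137  0.105 ] [ 0.5831 -0.1281  0.079 ] [ 0.5709 -0.2864  0.027 ]
time: 2.75
tool_pos: [0.4645, -0.1122, 0.0458]
orientation: [-3.141, -0.002, 0.003]
ft_force: [0.1, 0.6, -0.2]
gripper_width: 1.002
finger_force: 0.0
time: 3.38
tool_pos: [0.466, -0.1126, 0.0481]
orientation: [3.141, 0.001, 0.003]
ft_force: [-1.2, -0.3, 6.3]
gripper_width: 0.596
finger_force: 42.4
time: 4.0
tool_pos: [0.466, -0.1126, 0.0481]
orientation: [3.141, 0.001, 0.003]
ft_force: [-0.1, 0.8, 6.1]
gripper_width: 0.597
finger_force: 42.5
```

```bash
python3 -m crank '0 0 -0.2 0 0 0 1;0 0 -0.4 0 0 0 1;0 0 -0.5 0 0 0 1;0 0 -0.5 0 0 0 1;0 0 0 0 0 0 1'
python3 -m crank '0.1 -0.5 0 0 0 0 1;0.1 -0.5 0 0 0 0 1;0.1 -0.5 0 0 0 0 1;0.1 -0.5 0 0 0 0 1;0.1 -0.5 0 0 0 0 1'
python3 -m crank '0.1 -0.5 0 0 0 0 1;0.1 -0.5 0 0 0 0 1;0.1 -0.5 0 0 0 0 1;0.1 -0.5 0 0 0 0 1;0.1 -0.5 0 0 0 0 1'
python3 -m crank '0.1 -0.5 0 0 0 0 1;0.06 -0.26 0 0 0 0 1;0 0 0 0 0 0 1;0 0 0 0 0 0 1;0 0 0 0 0 0 1'
python3 - <<'E'
from h import *
s=sensors.sense()
im=imaging.snapshot("wrist")
for p in[(.4733,.3177,.105),(.478,.1376,.065)]: print(proj("wrist",p,s))
cv2.imwrite("pics/w2.png",im[:,:,::-1])
go((.553,.3195),.0465,np.pi/2)
E
```

```text
time: 4.62
tool_pos: [0.4672, -0.1129, 0.1698]
orientation: [3.14, 0.001, 0.009]
ft_force: [0.2, -0.3, -1.9]
gripper_width: 0.593
finger_force: 42.4
time: 5.25
tool_pos: [0.5014, 0.0763, 0.1654]
orientation: [3.141, 0.0, -0.005]
ft_force: [-0.0, -0.3, -1.4]
gripper_width: 0.596
finger_force: 42.5
time: 5.88
tool_pos: [0.5389, 0.2634, 0.1649]
orientation: [3.14, 0.001, -0.006]
ft_force: [0.1, -0.2, -2.4]
gripper_width: 0.598
finger_force: 42.5
time: 6.5
tool_pos: [0.5518, 0.3182, 0.1672]
orientation: [3.141, -0.002, -0.001]
ft_force: [0.4, -0.2, -2.4]
gripper_width: 0.592
finger_force: 42.5
[279.8191 319.4156]
[482.672  285.9378]
at [0.552  0.3184 0.1674] j6 2.03 toolz [-0.0004 -0.0005 -1.    ] yaw y -1.572
shift rows [ 0.0141 -0.016   1.6114] turn z (tool, do last) -0.0003 t 6.55
```

View pics/w2.png

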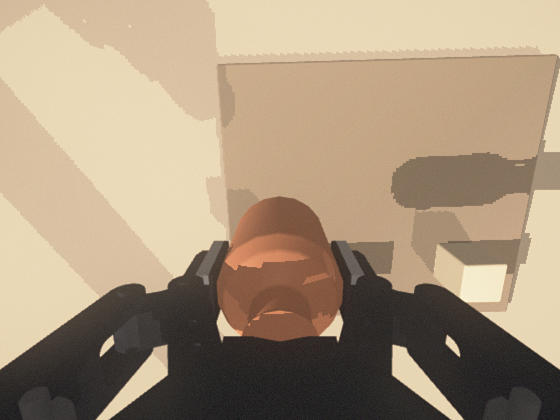

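The short prop's top is at (482,283), as predicted (483,286). The bottle is held upright between the pads, so I'll lower it.

```bash
python3 -m crank '0 0 0.45 0 0 0 1;0 0 0.45 0 0 0 1;0 0 0.4 0 0 0 1;0 0 0.2 0 0 0 1;0 0 0.06 0 0 0 1'
python3 -m crank '0 0 0.03 0 0 0 1;0 0 0 0 0 0 1;0 0 0 0 0 0 -0.3;0 0 0 0 0 0 -0.6;0 0 0 0 0 0 -1'
python3 -m crank '0 0 0 0 0 0 -1;0 0 0 0 0 0 -1;0 0 0 0 0 0 -1;0 0 -0.2 0 0 0 -1;0 0 -0.4 0 0 0 -1'
python3 -m crank '0 0 -0.5 0 0 0 -1;0 0 -0.5 0 0 0 -1;0 0 0 0 0 0 -1;0 0 0 0 0 0 -1;0 0 0 0 0 0 -1'
python3 - <<'E'
from h import *
crop("top",86,165,140,120,5,"shelf2.png")
go((.582,-.1278),.17,0)
E
```

```text
time: 7.18
tool_pos: [0.552, 0.3191, 0.0498]
orientation: [3.141, -0.001, -0.002]
ft_force: [-0.1, -0.2, -2.5]
gripper_width: 0.597
finger_force: 42.5
time: 7.8
tool_pos: [0.5525, 0.3199, 0.0486]
orientation: [-3.141, -0.0, -0.001]
ft_force: [0.6, 0.5, 0.0]
gripper_width: 0.985
finger_force: 0.0
time: 8.43
tool_pos: [0.5513, 0.3192, 0.093]
orientation: [3.14, 0.0, -0.004]
ft_force: [-0.4, 0.4, -0.3]
gripper_width: 0.999
finger_force: 0.0
time: 9.05
tool_pos: [0.5512, 0.3192, 0.1668]
orientation: [3.14, 0.0, -0.004]
ft_force: [0.7, -0.4, 0.1]
gripper_width: 1.005
finger_force: 0.0
at [0.5512 0.3192 0.1667] j6 2.03 toolz [-0.0026 -0.0012 -1.    ] yaw y -1.571
shift rows [ 0.4085  5.9603 -0.0376] turn z (tool, do last) -0.4999 t 9.1
```

View pics/shelf2.png

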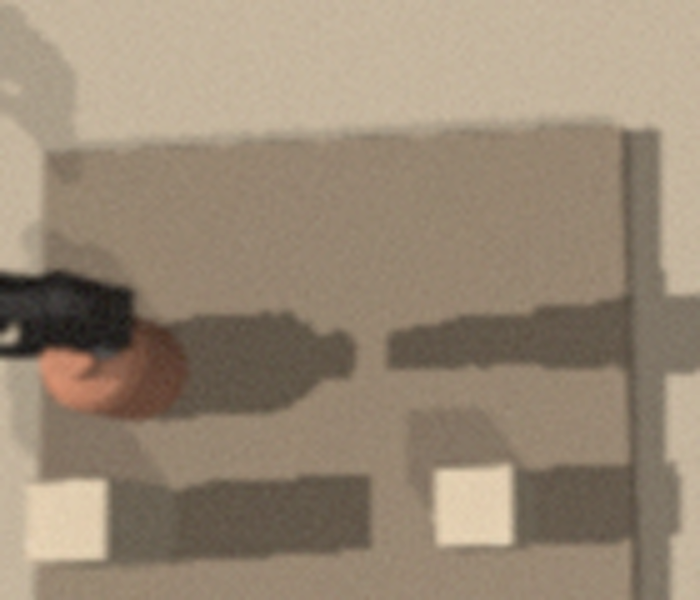

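The bottle stands behind the tall prop, with the tall prop's top at (67,520) and the short one at (475,505), both unmoved. Next is the jar.

```bash
python3 -m crank '0.04 0.6 0 0 0 0 -1;0.04 0.6 0 0 0 0 -1;0.04 0.6 0 0 0 0 -1;0.04 0.6 0 0 0 0 -1;0.04 0.6 0 0 0 0 -1'
python3 -m crank '0.04 0.6 0 0 0 0 -1;0.04 0.6 0 0 0 0 -1;0.04 0.6 0 0 0 0 -1;0.04 0.6 0 0 0 0 -1;0.04 0.56 0 0 0 0 -1'
python3 -m crank '0 0 0 0 0 -0.055 -1;0 0 0 0 0 -0.055 -1;0 0 0 0 0 -0.055 -1;0 0 0 0 0 -0.055 -1;0 0 0 0 0 -0.055 -1'
python3 -m crank '0 0 0 0 0 -0.055 -1;0 0 0 0 0 -0.055 -1;0 0 0 0 0 -0.055 -1;0 0 0 0 0 -0.055 -1;0 0 0 0 0 0 -1'
python3 - <<'E'
from h import *
go((.582,-.1278),.045,0)
E
```

```text
time: 9.72
tool_pos: [0.5666, 0.0932, 0.167]
orientation: [3.141, 0.001, -0.003]
ft_force: [-0.0, -0.6, -0.7]
gripper_width: 1.001
finger_force: 0.0
time: 10.35
tool_pos: [0.5817, -0.1288, 0.1669]
orientation: [-3.141, 0.0, 0.003]
ft_force: [0.7, -0.3, 1.2]
gripper_width: 0.999
finger_force: 0.0
time: 10.98
tool_pos: [0.5816, -0.1272, 0.1668]
orientation: [-2.848, -1.323, 0.003]
ft_force: [-0.6, -0.2, -0.7]
gripper_width: 1.0
finger_force: 0.0
time: 11.6
tool_pos: [0.5817, -0.1271, 0.167]
orientation: [-2.239, -2.201, 0.002]
ft_force: [-0.7, 0.4, 0.4]
gripper_width: 0.998
finger_force: 0.0
at [ 0.5817 -0.1271  0.167 ] j6 -0.27 toolz [-0.002   0.0006 -1.    ] yaw y -0.017
shift rows [-0.0097  0.007   1.6268] turn z (tool, do last) -0.0055 t 11.6
```

```bash
python3 -m crank '0 0 0.5 0 0 -0.005 -1;0 0 0.5 0 0 0 -1;0 0 0.4 0 0 0 -1;0 0 0.23 0 0 0 -1;0 0 0 0 0 0 -1'
python3 -m crank '0 0 0 0 0 0 1;0 0 0 0 0 0 1;0 0 0 0 0 0 1;0 0 0 0 0 0 1;0 0 0 0 0 0 1' 35
python3 -m crank '0 0 0 0 0 0 1;0 0 0 0 0 0 1;0 0 -0.2 0 0 0 1;0 0 -0.4 0 0 0 1;0 0 -0.5 0 0 0 1' 35
python3 -m crank '0 0 -0.5 0 0 0 1;0 0 0 0 0 0 1;0 0 0 0 0 0 1;0 0 0 0 0 0 1;0 0 0 0 0 0 1'
python3 - <<'E'
from h import *
s=sensors.sense()
im=imaging.snapshot("wrist")
cv2.imwrite("pics/w3.png",im[:,:,::-1])
go((.4757,.2277),.045,0)
E
```

```text
time: 12.22
tool_pos: [0.5813, -0.127, 0.0444]
orientation: [-2.221, -2.218, 0.002]
ft_force: [-0.6, -0.6, 0.1]
gripper_width: 1.0
finger_force: 0.0
time: 12.85
tool_pos: [0.5835, -0.1276, 0.0474]
orientation: [2.219, 2.22, 0.002]
ft_force: [-0.3, 0.2, 6.4]
gripper_width: 0.69
finger_force: 38.5
time: 13.48
tool_pos: [0.5812, -0.127, 0.1288]
orientation: [-2.22, -2.22, 0.002]
ft_force: [-0.7, -1.3, -1.6]
gripper_width: 0.688
finger_force: 38.3
time: 14.1
tool_pos: [0.5814, -0.127, 0.1643]
orientation: [-2.219, -2.22, 0.002]
ft_force: [-0.1, -1.2, -1.7]
gripper_width: 0.691
finger_force: 38.4
at [ 0.5816 -0.1271  0.1645] j6 -0.29 toolz [-0.0023  0.0007 -1.    ] yaw y 0.000
shift rows [ 4.7304 -1.4076  1.6004] turn z (tool, do last) 0.0001 t 14.15
```

View pics/w3.png

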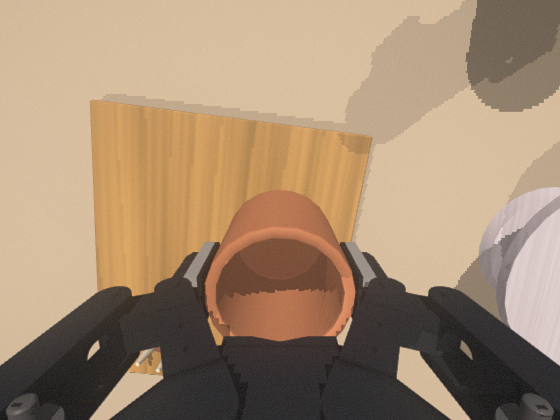

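The jar hangs straight, centred at about (280,290) between the pads. Next I'll carry it to the midpoint.

```bash
python3 -m crank '0.47 -0.14 0 0 0 0 1;0.47 -0.14 0 0 0 0 1;0.47 -0.14 0 0 0 0 1;0.47 -0.14 0 0 0 0 1;0.47 -0.14 0 0 0 0 1'
python3 -m crank '0.47 -0.14 0 0 0 0 1;0.47 -0.14 0 0 0 0 1;0.47 -0.14 0 0 0 0 1;0.47 -0.14 0 0 0 0 1;0.47 -0.14 0 0 0 0 1'
python3 -m crank '0.03 0 0.4 0 0 0 1;0 0 0.4 0 0 0 1;0 0 0.2 0 0 0 1;0 0 0 0 0 0 1;0 0 0 0 0 0 1'
python3 - <<'E'
from h import *
im=imaging.snapshot("wrist")
cv2.imwrite("pics/w4.png",im[:,:,::-1])
go((.4757,.2277),.046,0)
for p in[(.4733,.3177,.105),(.478,.1376,.065)]: print(proj("wrist",p))
E
```

```text
time: 14.78
tool_pos: [0.5292, 0.05, 0.1653]
orientation: [-2.221, -2.221, 0.001]
ft_force: [0.1, 0.3, -1.4]
gripper_width: 0.689
finger_force: 38.3
time: 15.4
tool_pos: [0.4766, 0.2262, 0.1654]
orientation: [-2.221, -2.222, 0.001]
ft_force: [-0.2, 0.4, -1.7]
gripper_width: 0.689
finger_force: 38.3
time: 16.02
tool_pos: [0.4781, 0.2275, 0.0915]
orientation: [2.221, 2.221, 0.002]
ft_force: [0.5, 0.2, -1.8]
gripper_width: 0.686
finger_force: 38.3
at [0.4782 0.2276 0.0918] j6 0.36 toolz [ 0.002   0.0008 -1.    ] yaw y -0.000
shift rows [ 0.0006 -0.0352  0.6103] turn z (tool, do last) -0.0000 t 16.075
[262.9584  55.862 ]
[276.7684 367.8803]
```

View pics/w4.png

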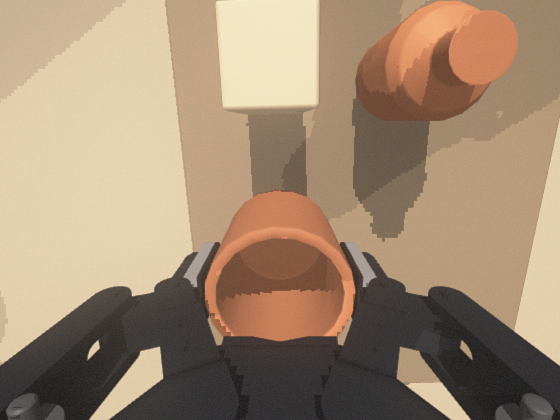

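The tall prop's top centre is at (269,54) and the bottle's lip at (480,47), about 80 mm behind the prop and in line. The jar is clear of both, so I'll lower it.

```bash
python3 -m crank '0 -0.02 0.3 0 0 0 1;0 0 0.2 0 0 0 1;0 0 0.06 0 0 0 1;0 0 0.03 0 0 0 1;0 0 0 0 0 0 1'
python3 -m crank '0 0 0 0 0 0 0;0 0 0 0 0 0 -0.4;0 0 0 0 0 0 -0.7;0 0 0 0 0 0 -1;0 0 0 0 0 0 -1'
python3 -m crank '0 0 0 0 0 0 -1;0 0 0 0 0 0 -1;0 0 -0.2 0 0 0 -1;0 0 -0.4 0 0 0 -1;0 0 -0.5 0 0 0 -1'
python3 -m crank '0 0 -0.5 0 0 0 -1;0 0 0 0 0 0 -1;0 0 0 0 0 0 -1;0 0 0 0 0 0 -1;0 0 0 0 0 0 -1'
python3 - <<'E'
from h import *
im=imaging.snapshot("wrist")
cv2.imwrite("pics/w5.png",im[:,:,::-1])
go((.57,-.286),.15,0)
for p in[(.4733,.3177,.105),(.4757,.2277,.079)]: print(proj("wrist",p))
E
```

```text
time: 16.7
tool_pos: [0.4759, 0.2275, 0.0474]
orientation: [2.221, 2.222, 0.001]
ft_force: [-1.4, -0.4, 1.8]
gripper_width: 0.694
finger_force: 38.6
time: 17.32
tool_pos: [0.4758, 0.2274, 0.0464]
orientation: [2.221, 2.222, 0.0]
ft_force: [-0.3, -0.2, -0.3]
gripper_width: 0.998
finger_force: 0.0
time: 17.95
tool_pos: [0.4753, 0.2272, 0.1303]
orientation: [-2.221, -2.221, 0.002]
ft_force: [0.2, 0.1, -0.3]
gripper_width: 0.999
finger_force: 0.0
time: 18.58
tool_pos: [0.475, 0.2271, 0.1655]
orientation: [-2.221, -2.221, 0.003]
ft_force: [-0.6, 0.9, 0.3]
gripper_width: 0.998
finger_force: 0.0
at [0.4751 0.2272 0.1656] j6 0.37 toolz [-0.002  -0.0007 -1.    ] yaw y 0.000
shift rows [-6.8427  1.2637  0.2104] turn z (tool, do last) 0.0001 t 18.625
[274.787   79.8888]
[278.7457 209.6102]
```

View pics/w5.png

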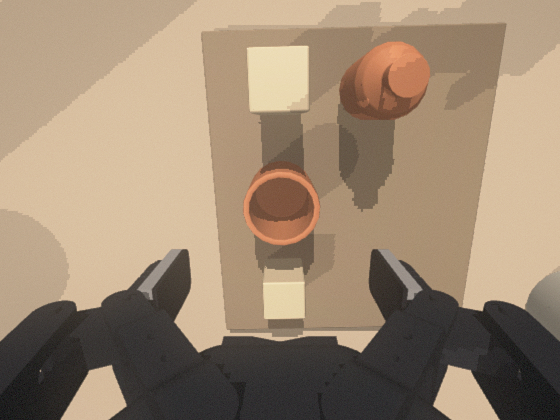

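The jar rim centre is at (282,207), with the tall prop top at (278,79) and the short one at (284,299). The jar is midway and in line. Next is the lid.

```bash
python3 - <<'E'
from h import *
print(ray("wrist",282,207,.079),ray("wrist",278,79,.105),ray("wrist",284,299,.065))
E
python3 -m crank '-0.62 0.115 0 0 0 0 -1;-0.62 0.115 0 0 0 0 -1;-0.62 0.115 0 0 0 0 -1;-0.62 0.115 0 0 0 0 -1;-0.62 0.115 0 0 0 0 -1'
python3 -m crank '-0.62 0.115 0 0 0 0 -1;-0.62 0.115 0 0 0 0 -1;-0.62 0.115 0 0 0 0 -1;-0.62 0.115 0 0 0 0 -1;-0.62 0.115 0 0 0 0 -1'
python3 -m crank '-0.62 0.115 0 0 0 0 -1;0 0 0 0 0 0 -1;0 0 0 0 0 0 -1;0 0 0 0 0 0 -0.3;0 0 0 0 0 0 -0.3'
python3 - <<'E'
from h import *
im=imaging.snapshot("wrist")
cv2.imwrite("pics/w6.png",im[:,:,::-1])
go((.57,-.286),.040,0)
print(proj("wrist",(.57,-.286,.051)))
E
```

```text
[0.4782 0.2298 0.079 ] [0.4752 0.3182 0.105 ] [0.4804 0.1402 0.065 ]
time: 19.25
tool_pos: [0.5189, -0.0066, 0.1661]
orientation: [-2.221, -2.221, 0.001]
ft_force: [0.8, 0.7, 0.9]
gripper_width: 1.0
finger_force: 0.0
time: 19.88
tool_pos: [0.562, -0.2391, 0.1658]
orientation: [-2.221, -2.221, 0.0]
ft_force: [1.6, -0.5, 0.3]
gripper_width: 0.996
finger_force: 0.0
time: 20.5
tool_pos: [0.5706, -0.2828, 0.1666]
orientation: [-2.219, -2.223, -0.0]
ft_force: [0.7, -0.1, 0.4]
gripper_width: 0.653
finger_force: 0.0
at [ 0.5706 -0.2829  0.1667] j6 -0.53 toolz [-0.0002  0.0002 -1.    ] yaw y 0.002
shift rows [-0.0411 -0.0084  1.6894] turn z (tool, do last) 0.0005 t 20.55
[277.2644 203.9173]
```

View pics/w6.png

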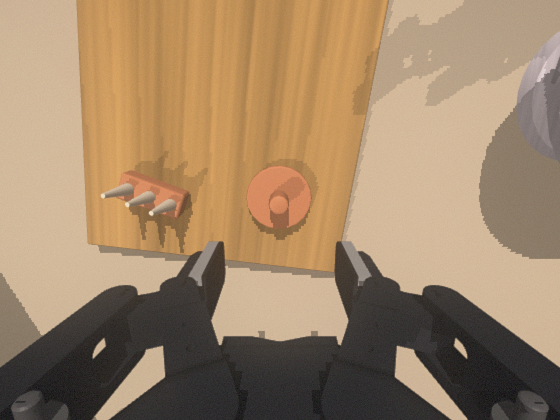

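```bash
python3 - <<'E'
from h import *
print(ray("wrist",279,204,.051),ray("wrist",278.5,197.5,.027))
E
python3 -m crank '-0.06 0 0.5 0 0 0 -0.3;0 0 0.5 0 0 0 -0.3;0 0 0.4 0 0 0 -0.3;0 0 0.25 0 0 0 -0.3;0 0 0.04 0 0 0 -0.3'
python3 -m crank '0 0 0 0 0 0 0.5;0 0 0 0 0 0 1;0 0 0 0 0 0 1;0 0 0 0 0 0 1;0 0 0 0 0 0 1' 25
python3 -m crank '0 0 0 0 0 0 1;0 0 0 0 0 0 1;0 0 0 0 0 0 1;0 0 0 0 0 0 1;0 0 0 0 0 0 1'
```

```text
[ 0.5715 -0.2861  0.051 ] [ 0.571  -0.2865  0.027 ]
time: 21.18
tool_pos: [0.5698, -0.2874, 0.0384]
orientation: [-2.218, -2.22, 0.001]
ft_force: [-0.0, 0.3, -0.4]
gripper_width: 0.649
finger_force: 0.0
time: 21.8
tool_pos: [0.5716, -0.289, 0.0411]
orientation: [2.22, 2.22, 0.001]
ft_force: [0.3, 1.5, 5.3]
gripper_width: 0.197
finger_force: 25.0
time: 22.42
tool_pos: [0.5716, -0.289, 0.0412]
orientation: [2.22, 2.22, 0.001]
ft_force: [-0.2, 1.1, 6.0]
gripper_width: 0.196
finger_force: 25.0
```

```bash
python3 -m crank '0 0 -0.2 0 0 0 1;0 0 -0.4 0 0 0 1;0 0 -0.5 0 0 0 1;0 0 -0.5 0 0 0 1;0 0 0 0 0 0 1'
python3 -m crank '0.62 -0.115 0 0 0 0 1;0.62 -0.115 0 0 0 0 1;0.62 -0.115 0 0 0 0 1;0.62 -0.115 0 0 0 0 1;0.62 -0.115 0 0 0 0 1'
python3 -m crank '0.62 -0.115 0 0 0 0 1;0.62 -0.115 0 0 0 0 1;0.62 -0.115 0 0 0 0 1;0.62 -0.115 0 0 0 0 1;0.62 -0.115 0 0 0 0 1'
python3 -m crank '0.62 -0.115 0 0 0 0 1;0 0 0 0 0 0 1;0 0 0 0 0 0 1;0 0 0 0 0 0 1;0 0 0 0 0 0 1'
python3 - <<'E'
from h import *
im=imaging.snapshot("wrist")
cv2.imwrite("pics/w7.png",im[:,:,::-1])
go((.4758,.2272),.0992,0)
E
```

```text
time: 23.05
tool_pos: [0.5728, -0.2899, 0.1642]
orientation: [2.216, 2.216, 0.003]
ft_force: [0.0, -1.0, 0.1]
gripper_width: 0.193
finger_force: 24.6
time: 23.68
tool_pos: [0.5261, -0.0546, 0.1589]
orientation: [-2.22, -2.22, 0.002]
ft_force: [0.8, 0.8, -1.1]
gripper_width: 0.198
finger_force: 24.6
time: 24.3
tool_pos: [0.483, 0.1775, 0.159]
orientation: [-2.221, -2.221, 0.003]
ft_force: [1.1, 0.0, -1.1]
gripper_width: 0.195
finger_force: 24.6
time: 24.92
tool_pos: [0.4759, 0.2217, 0.1597]
orientation: [2.223, 2.22, -0.001]
ft_force: [0.3, -0.2, -0.7]
gripper_width: 0.201
finger_force: 24.6
at [0.4759 0.2219 0.1598] j6 0.36 toolz [-0.0001 -0.0002 -1.    ] yaw y -0.001
shift rows [ 0.071  -0.0019  0.8076] turn z (tool, do last) -0.0005 t 24.975
```

View pics/w7.png

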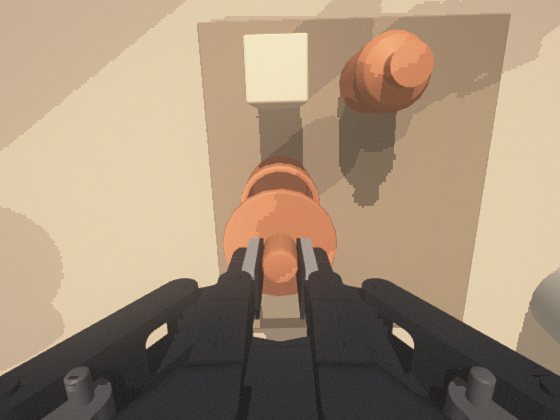

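The held lid's disc centre is about (280,243), and the jar rim behind it is centred near (281,201).

```bash
python3 - <<'E'
from h import *
print(ray("wrist",280,243,.1458),ray("wrist",281,202,.079))
E
python3 -m crank '0.07 0 0.3 0 0 0 1;0 0 0.25 0 0 0 1;0 0 0.1 0 0 0 1;0 0 0 0 0 0 1;0 0 0 0 0 0 1'
python3 - <<'E'
from h import *
go((.4758,.2272),.0992,0)
E
```

```text
[0.4775 0.2258 0.1458] [0.4784 0.2301 0.079 ]
time: 25.6
tool_pos: [0.4764, 0.2282, 0.1117]
orientation: [2.221, 2.221, 0.002]
ft_force: [-0.1, 1.0, -1.4]
gripper_width: 0.198
finger_force: 24.6
at [0.4764 0.2282 0.1117] j6 0.37 toolz [ 0.0013  0.0005 -1.    ] yaw y -0.000
shift rows [-0.0135 -0.0077  0.1671] turn z (tool, do last) -0.0000 t 25.6
```

```bash
python3 -m crank '-0.02 0 0.06 0 0 0 1;0 0 0.06 0 0 0 1;0 0 0.04 0 0 0 1;0 0 0.02 0 0 0 1;0 0 0 0 0 0 1'
python3 - <<'E'
from h import *
go((.4758,.2272),.0992,0)
cv2.imwrite("pics/w8.png",imaging.snapshot("wrist")[120:380,130:430,::-1].repeat(2,0).repeat(2,1))
E
```

```text
time: 26.22
tool_pos: [0.4756, 0.2267, 0.0991]
orientation: [2.221, 2.222, 0.001]
ft_force: [-3.6, -1.3, 12.4]
gripper_width: 0.199
finger_force: 25.8
at [0.4756 0.2267 0.0991] j6 0.36 toolz [ 0.0006  0.0002 -1.    ] yaw y 0.000
shift rows [ 0.0066  0.0022 -0.0013] turn z (tool, do last) 0.0001 t 26.225
```

View pics/w8.png

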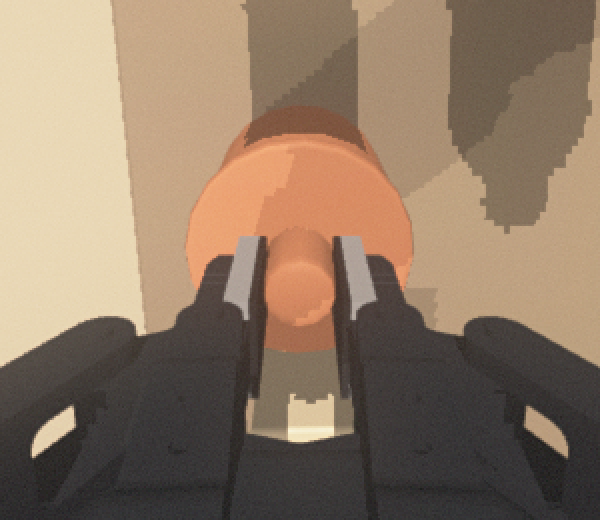

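The disc sits on the rim, at the seated height (0.0991 against 0.0992 expected) with 12 N of contact. Releasing it.

```bash
python3 -m crank '0 0 -0.01 0 0 0 1;0 0 0 0 0 0 0.6;0 0 0 0 0 0 0.3;0 0 0 0 0 0 0;0 0 0 0 0 0 0'
python3 -m crank '0 0 0 0 0 0 0;0 0 -0.2 0 0 0 0;0 0 -0.4 0 0 0 0;0 0 -0.5 0 0 0 0;0 0 0 0 0 0 0'
python3 - <<'E'
from h import *
crop("side",130,250,200,165,3.6,"side2.png")
go((.4507,-.2818),.15,-.303+np.pi/2)
E
```

```text
time: 26.9
tool_pos: [0.4757, 0.2267, 0.098]
orientation: [-2.221, -2.222, 0.0]
ft_force: [-0.8, 1.1, -0.1]
gripper_width: 0.501
finger_force: 0.0
time: 27.52
tool_pos: [0.4783, 0.2277, 0.1849]
orientation: [2.219, 2.219, 0.012]
ft_force: [0.8, -0.7, 0.1]
gripper_width: 0.5
finger_force: 0.0
at [0.477  0.2272 0.1832] j6 0.36 toolz [ 0.0045  0.0017 -1.    ] yaw y 0.000
shift rows [-6.7868 -0.3542  0.4287] turn z (tool, do last) -0.4035 t 27.575
```

View pics/side2.png

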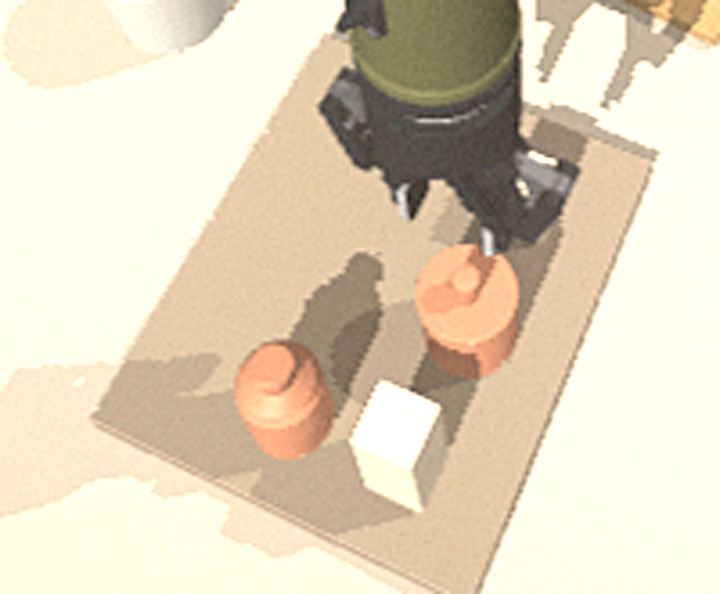

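The lid lies flat on the jar, and the bottle and props stand as they should. Last is the cone pack.

```bash
python3 -m crank '-0.56 -0.03 0 0 0 0 0;-0.56 -0.03 0 0 0 0 0;-0.56 -0.03 0 0 0 0 0;-0.56 -0.03 0 0 0 0 0;-0.56 -0.03 0 0 0 0 0' 30
python3 -m crank '-0.56 -0.03 0 0 0 0 0;-0.56 -0.03 0 0 0 0 0;-0.56 -0.03 0 0 0 0 0;-0.56 -0.03 0 0 0 0 0;-0.56 -0.03 0 0 0 0 0'
python3 -m crank '-0.56 -0.03 0 0 0 0 0;-0.56 -0.03 0 0 0 0 0;0 0 0 0 0 -0.05 0;0 0 0 0 0 -0.05 0;0 0 0 0 0 -0.05 0'
python3 -m crank '0 0 0 0 0 -0.05 0;0 0 0 0 0 -0.05 0;0 0 0 0 0 -0.05 0;0 0 0 0 0 -0.05 0;0 0 0 0 0 -0.05 0'
python3 - <<'E'
from h import *
im=imaging.snapshot("wrist")
go((.4507,-.2818),.027,-.303+np.pi/2)
print(proj("wrist",(.4507,-.2818,.035)))
cv2.imwrite("pics/w9.png",cv2.resize(im[80:360,100:460,::-1],None,fx=2,fy=2))
E
```

```text
time: 28.2
tool_pos: [0.4635, 0.0154, 0.1801]
orientation: [-2.22, -2.221, 0.002]
ft_force: [0.6, -0.2, -1.1]
gripper_width: 0.505
finger_force: 0.0
time: 28.82
tool_pos: [0.4523, -0.1943, 0.18]
orientation: [-2.22, -2.22, 0.001]
ft_force: [0.1, -0.3, -0.2]
gripper_width: 0.499
finger_force: 0.0
time: 29.45
tool_pos: [0.4479, -0.277, 0.1798]
orientation: [-1.634, -2.68, -0.0]
ft_force: [0.7, -0.5, 0.6]
gripper_width: 0.502
finger_force: 0.0
time: 30.08
tool_pos: [0.448, -0.2768, 0.1798]
orientation: [-0.483, -3.102, -0.002]
ft_force: [0.6, -1.3, -0.0]
gripper_width: 0.496
finger_force: 0.0
at [ 0.448  -0.2768  0.1799] j6 -1.90 toolz [-0.0019  0.0014 -1.    ] yaw y 1.267
shift rows [-0.0583 -0.0548  2.038 ] turn z (tool, do last) -0.0004 t 30.125
[274.6497 195.8823]
```

View pics/w9.png

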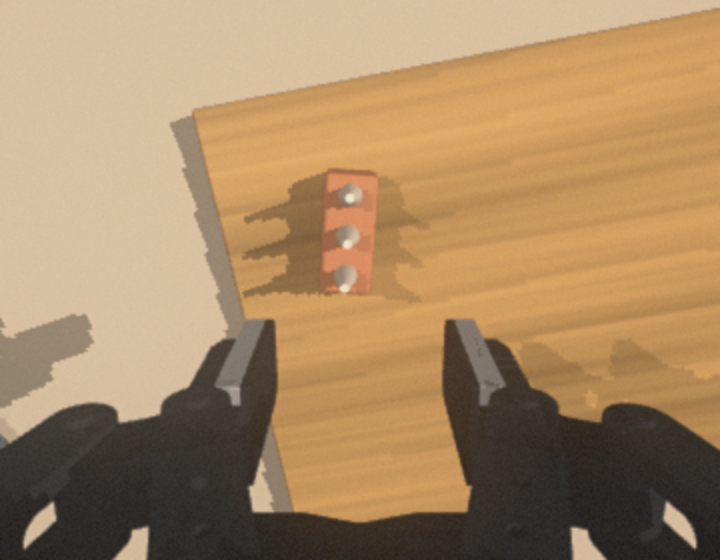

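The bar's top centre is at full-frame (274.7,196.5), as predicted (274.6,195.9), and it is turned about 3.4° from the tool axis.

```bash
python3 -m crank '-0.06 -0.055 0.5 0 0 0 0;0 0 0.5 0 0 0.018 0;0 0 0.5 0 0 0 0;0 0 0.4 0 0 0 0;0 0 0.13 0 0 0 0'
python3 -m crank '0 0 0 0 0 0 0.3;0 0 0 0 0 0 0.6;0 0 0 0 0 0 1;0 0 0 0 0 0 1;0 0 0 0 0 0 1' 30
python3 -m crank '0 0 0 0 0 0 1;0 0 0 0 0 0 1;0 0 0 0 0 0 1;0 0 0 0 0 0 1;0 0 0 0 0 0 1'
python3 -c "
from h import *
go((.4507,-.2818),.027,0)"
```

```text
time: 30.75
tool_pos: [0.4501, -0.2814, 0.0263]
orientation: [-0.58, -3.083, -0.004]
ft_force: [0.8, -0.7, 0.4]
gripper_width: 0.5
finger_force: 0.0
time: 31.38
tool_pos: [0.452, -0.2828, 0.029]
orientation: [0.579, 3.087, -0.001]
ft_force: [0.0, 0.7, -1.5]
gripper_width: 0.294
finger_force: 32.1
time: 32.0
tool_pos: [0.4519, -0.2827, 0.0288]
orientation: [0.578, 3.088, -0.0]
ft_force: [0.0, 0.4, 4.6]
gripper_width: 0.293
finger_force: 32.8
at [ 0.4519 -0.2827  0.0288] j6 -1.84 toolz [ 0.0002 -0.0002 -1.    ] yaw y 1.200
shift rows [0.0198 0.0056 0.0238] turn z (tool, do last) 0.3821 t 32.0
```

```bash
python3 -m crank '0 0 -0.2 0 0 0 1;0 0 -0.4 0 0 0 1;0 0 -0.5 0 0 0 1;0 0 -0.5 0 0 0 1;0 0 -0.5 0 0 0 1'
python3 -c "
from h import *
go((.4785,.1376),.0788,0)"
```

```text
time: 32.62
tool_pos: [0.4516, -0.2825, 0.1878]
orientation: [0.579, 3.088, -0.0]
ft_force: [0.6, 0.2, -1.4]
gripper_width: 0.297
finger_force: 32.2
at [ 0.4516 -0.2825  0.1878] j6 -1.84 toolz [ 0.0001 -0.0001 -1.    ] yaw y 1.200
shift rows [1.6933 5.3513 1.4528] turn z (tool, do last) 0.3821 t 32.625
```

```bash
python3 -m crank '0.17 0.535 0 0 0 0 1;0.17 0.535 0 0 0 0 1;0.17 0.535 0 0 0 0 1;0.17 0.535 0 0 0 0 1;0.17 0.535 0 0 0 0 1'
python3 -m crank '0.17 0.535 0 0 0 0 1;0.17 0.535 0 0 0 0 1;0.17 0.535 0 0 0 0 1;0.17 0.535 0 0 0 0 1;0.16 0.535 0 0 0 0 1'
python3 -m crank '0 0 0.4 0 0 0 1;0 0 0.4 0 0 0 1;0 0 0.2 0 0 0 1;0 0 0 0 0 0 1;0 0 0 0 0 0 1'
python3 - <<'E'
from h import *
go((.4785,.1376),.0788,0)
cv2.imwrite("pics/w10.png",imaging.snapshot("wrist")[:,:,::-1])
print(proj("wrist",(.478,.1376,.065)),proj("wrist",(.4758,.2272,.115)))
E
```

```text
time: 33.25
tool_pos: [0.4649, -0.0712, 0.1867]
orientation: [0.579, 3.087, 0.0]
ft_force: [-0.7, -0.0, -0.8]
gripper_width: 0.299
finger_force: 32.2
time: 33.88
tool_pos: [0.4787, 0.1386, 0.1867]
orientation: [0.578, 3.087, 0.0]
ft_force: [1.4, -0.1, -1.2]
gripper_width: 0.292
finger_force: 32.2
time: 34.5
tool_pos: [0.4795, 0.1373, 0.1119]
orientation: [0.578, 3.087, 0.001]
ft_force: [0.3, -0.6, -0.1]
gripper_width: 0.297
finger_force: 32.2
at [0.4795 0.1373 0.1119] j6 -1.01 toolz [ 0.0013  0.0002 -1.    ] yaw y 1.200
shift rows [ 0.0147 -0.002   0.4413] turn z (tool, do last) 0.3821 t 34.5
[277.7982 224.0202] [461.2705 189.2746]
```

View pics/w10.png

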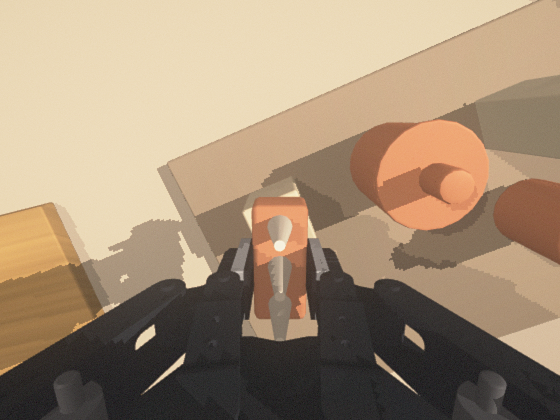

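The bar (centre about (280,258)) hangs level over the short prop, and the fingers are clear of the lid (knob at (458,186), as predicted). Lowering it.

```bash
python3 -m crank '0.01 0 0.25 0 0 0 1;0 0 0.11 0 0 0 1;0 0 0.05 0 0 0 1;0 0 0.03 0 0 0 1;0 0 0.02 0 0 0 1'
python3 -m crank '0 0 0 0 0 0 1;0 0 0 0 0 0 1;0 0 0 0 0 0 1;0 0 0 0 0 0 1;0 0 0 0 0 0 1'
```

```text
time: 35.17
tool_pos: [0.4787, 0.1376, 0.0787]
orientation: [0.578, 3.087, 0.001]
ft_force: [-7.0, -1.3, 27.1]
gripper_width: 0.296
finger_force: 35.5
time: 35.8
tool_pos: [0.4786, 0.1376, 0.0787]
orientation: [0.578, 3.086, 0.001]
ft_force: [-3.9, -1.5, 15.0]
gripper_width: 0.296
finger_force: 34.1
```

Contact came at the expected height, so I'll ease off, release, retreat and look.

```bash
python3 -m crank '0 0 -0.015 0 0 0 1;0 0 0 0 0 0 0.4;0 0 0 0 0 0 0.25;0 0 0 0 0 0 0.1;0 0 0 0 0 0 0'
python3 -m crank '0 0 0 0 0 0 0;0 0 -0.2 0 0 0 0;0 0 -0.4 0 0 0 0;0 0 -0.5 0 0 0 0;0 0 -0.5 0 0 0 0'
python3 -m crank '0 -0.5 0 0 0 0 0;0 -0.5 0 0 0 0 0;0 -0.5 0 0 0 0 0;0 -0.5 0 0 0 0 0;0 0 0 0 0 0 0'
python3 - <<'E'
from h import *
crop("top",86,185,140,120,5,"end.png")
E
```

```text
time: 36.42
tool_pos: [0.4783, 0.1375, 0.0775]
orientation: [-0.579, -3.088, 0.0]
ft_force: [0.2, -0.3, 0.4]
gripper_width: 0.501
finger_force: 0.0
time: 37.05
tool_pos: [0.478, 0.1375, 0.1985]
orientation: [-0.579, -3.087, 0.0]
ft_force: [0.9, 0.2, -0.9]
gripper_width: 0.498
finger_force: 0.0
time: 37.67
tool_pos: [0.4227, -0.0039, 0.1976]
orientation: [-0.583, -3.086, 0.001]
ft_force: [-0.5, 1.3, 0.2]
gripper_width: 0.502
finger_force: 0.0
```

View pics/end.png

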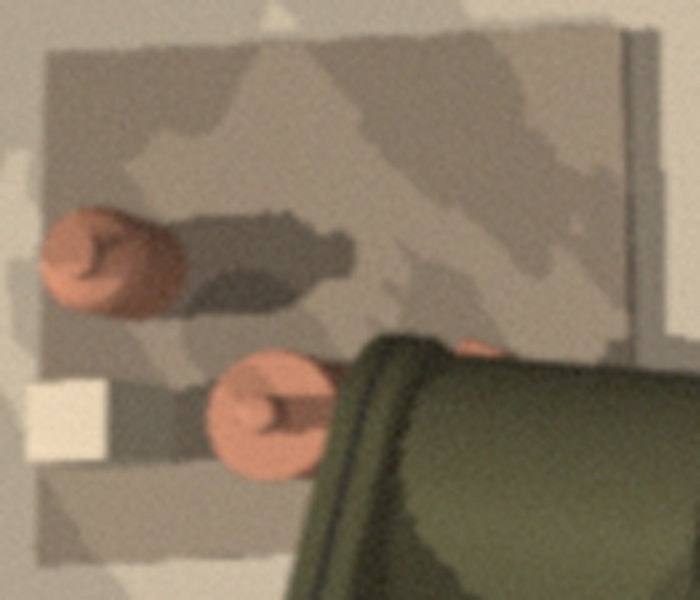

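The picture shows bottle, tall prop and lid in place, while the arm hides the cone pack. I've gone past the 14-picture allowance (17 viewed), so I'll check the cone pack by numbers instead of another view.

```bash
python3 - <<'E'
from h import *
im=imaging.snapshot("side").astype(int)
for n,p in(("cones",(.478,.1376,.075)),("lid",(.4758,.2272,.085)),("bottle",(.5525,.3195,.06))):
    u,v=proj("side",p); a,b=int(u),int(v)
    w=im[b-22:b+22,a-22:a+22]; m=((w[...,0]-w[...,2]>55)&(w[...,0]>1.45*w[...,1])).astype(np.uint8)
    k,l,st,c=cv2.connectedComponentsWithStats(m)
    i=l[22,22] or 1+np.argmax(st[1:,4]); print(n,(u,v),"blob",c[i]+[a-22,b-22],st[i])
E
```

```text
cones (np.float64(275.64994805512714), np.float64(297.18517063911145)) blob [275.7606 298.4468] [ 12  12  24  23 188]
lid (np.float64(258.93105475607376), np.float64(330.29633567189546)) blob [259.6195 333.7702] [ 10  10  28  34 657]
bottle (np.float64(207.77296367401357), np.float64(358.6215382201676)) blob [207.3658 360.463 ] [ 11   9  24  32 514]
```

The cone pack's blob sits within about 1 px of its expected place on the short prop, so I'm handing in.

```bash
python3 -c "
from plant import job
print(job.hand_in())"
```

```text
the job is handed in; nothing more can be done
None
```

I handed in the job with the bottle, jar, seated lid and cone pack all placed in order at about 38 s; the pose checks agreed but no verdict came back, and I viewed 17 pictures, over the limit of 14.

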